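# Dock the wooden filing block on the bench mount and clamp it

### The job

Slide the carriage with the wooden block into the dovetail mount from its open, flared end until it is fully home against the end stop, and let go of it. Then tighten the red clamp knob at the side of the mount clockwise as far as it goes. Leave the blue carriage alone.

Things in the scene. Friction and masses are not known exactly. Their poses are not given: they have to be found in the camera images.
- wood_carriage_block (a point): Centre of the wooden block (52 x 36 x 46 mm high, grip across the 36 mm, y) on the loose carriage (0.25 kg), 41 mm above the carriage's underside. Below it a narrow neck and a dovetail foot 60 mm long (x), 62 mm wide at the bottom, 48 at its top, 12 mm high. x runs along the foot, z up; either end may go in first. Fingers have room down to 15 mm above the underside.
- blue_carriage_block (a point): The same point of a second loose carriage of the same shape, with a blue plastic block. A bystander: leave it where it stands.
- mount: Fixed plate; origin on the worktop below the mouth, +x the way in. Its floor, 6 mm up, is an open apron from x = -78 mm: set the foot down with its centre near x = -54. Lips from x = -21 (22 mm high) guide it in (10 mm each side); undercut jaws x = 0 to 62 mm, play 3 mm each side, 5 mm upward. Stop face at x = 62: home is carriage centre at x = 32, y = 0, block centre 47 mm up.
- clamp (a joint): Turn of the red clamp knob (rad) about its vertical axis: 0 loose, grows clockwise seen from above, end stop at 1.4 = tight; starts near 0. Steady friction 0.05 N m; it stays where it is left. It pushes a brass pad through the right jaw against the foot, which shifts the carriage about 3 mm to the left jaw; tightened too early, the pad blocks the channel.
- clamp_grip (a point): Point on the knob's axis at which to grip it, 43 mm above the worktop; at x = 20, y = -80 mm from the mount's origin. The red knob has a bar grip 42 mm long and 14 mm thick, reaching from 20 to 50 mm above the worktop; the bar lies along this point's x axis (parallel to the mount's x when the knob reads 0) and turns with the knob. z is up.

How it is judged:
On the way, in this order (a step that is already met when the one before it is completed fails the run):
1. the wooden carriage is home in the mount while the clamp is still loose (x of wood_carriage_block in the frame of mount between 0.022 and 0.042 m and y of wood_carriage_block in the frame of mount between -0.01 and 0.01 m and z of wood_carriage_block in the frame of mount below 0.055 m and value of joint clamp below 0.5 rad), for 0.2 s.
2. the clamp knob is tightened (value of joint clamp above 1.1 rad), for 0.2 s.
At the end, for the whole second after the job is handed in: The wooden carriage sits upright and in line in the channel (10 degrees), its centre within 10 mm of fully home and of the channel's middle line, its block's centre under 55 mm above the worktop; the clamp knob is past 1.1 of its 1.4 rad; the blue carriage moved no more than 30 mm (x of wood_carriage_block in the frame of mount between 0.022 and 0.042 m and y of wood_carriage_block in the frame of mount between -0.01 and 0.01 m and z of wood_carriage_block in the frame of mount below 0.055 m and angle between the x axis of wood_carriage_block and the x axis of mount, either way round below 0.17 rad and angle between wood_carriage_block's own z axis and vertical below 0.17 rad and value of joint clamp above 1.1 rad); the robot touches nothing.
It fails at once if the blue carriage is moved more than 30 mm (distance of blue_carriage_block from where it was at the start of the episode above 0.03 m).
It also fails if it takes over 54 s, if anything falls off the work surface, if the arm or the gripper's body presses on something with over 40 N, if the wrist force passes 120 N, or if a joint passes its speed limit or range.

### The arm

A 7-joint arm with a two-finger parallel gripper is mounted at the origin on a cart in front of the work surface, level with it; the furniture and walls round the work are solid. World frame = base frame: x ahead of the robot, y to its left, z up, the work surface at z = 0. Lengths are in m, angles in rad, forces in N, time in s.
With the tool pointing down it reaches from about 0.425 to 0.875 m from the base axis. Payload 4.7 kg.
Tool frame: the origin (TCP) lies midway between the tips of the shut fingers; the grasp point (between the pads) lies 19 mm behind it (ctrl.grasp_offset is the distance from the TCP to the grasp point, in m); z points along the fingers, y is the line along which they close (so a half turn about z gives the same grasp; the last joint's range is limited). The gripper opens to 85 mm and grips with 20 to 120 N. Pads are 22 mm wide; open, the fingers measure 114 mm over their backs; the gripper's body (76 mm by 85 mm) begins 54 mm behind the grasp point. The pads swing forward as they close: fully open they stand 13 mm farther back than shut.
Start: joints at [1.345, 0.321, -0.07, 1.45, 0.023, 1.371, -0.057], TCP at [0.154, -0.631, 0.231] pointing down, gripper open.
Joint ranges: [-2.86, 2.86], [-0.3, 2.09], [-1.38, 1.24], [0.06, 2.45], [-1.56, 4.7], [0.09, 2.05], [-2.69, 2.69]. Speed limits (rad/s): [2.57, 2.57, 3.14, 3.14, 3.14, 3.14, 3.14].

### API

Orientations are given as a 3x3 rotation matrix whose columns are the frame's x, y, z axes.
In Python, from bench import sensors, vision, workorder, ctrl gives the robot as it stands.
- The arm moves only by the shell command python3 -m crank 'ROWS' [FORCE]. ROWS is JSON, a list of rows, each a list of 3 entries, a list of its own where there are three numbers: the closure, from -1 (fully open) to 1 (shut), then the shift along the tool's x, y, z in m, then the turn about the tool's z in rad. In form: [[hand, [tx, ty, tz], yaw], ...]. A call has exactly 10 rows; each row shifts and turns the commanded pose from where the row before left it, along the tool's axes as they then stand; what a row does not reach is not made up. A row lasts 1/8 s, in which the tool goes at most 62.5 mm and 10.7 degrees, less where a joint would pass 70% of its speed; a pose out of reach is approached as far as the arm can. A call with a gripper value outside its range is refused whole. The fingers move at their own pace and stop on an object; FORCE is the grip in N (left out, the last holds). Time passes only in rows, so rows that do not move let the fingers close, or fill a call up. It gives the time, the measured TCP pose, the force, the opening and the grip force at its end, in the units of the state.
- sensors.get_obs(): the state, without advancing time (a new reading comes with each control period).
- vision.grab_frame(name): name is "side" or "top"; returns the picture (480x640x3 uint8, red, green, blue); there is no depth.
- vision.get_calibration(name): a dict with "fx", "fy", "cx", "cy" (pixels), "dist_coeffs" ([k1, k2, p1, p2, k3] as OpenCV has them; the pictures are not rectified), "camera_from_world" (4x4, takes a point from world to camera coordinates). Camera axes: x right, y down, z forward; pixel columns grow to the right and rows downward; lengths in m; the calibration is good to about 2 mm. A picture is of the moment at which its call begins. get_calibration takes no time and is no camera call.
- workorder.hand_in(): hands the job in; it is judged then, once.
The state is a dict: "t": time; "q": joint angles; "joint_velocities": joint speeds; "joint_torque": joint torques, N m; "tcp_pos": TCP position; "eef_rot": TCP orientation; "wrist_force": force on the tool from outside, world axes, zero at the start; "torque": the same for the moment, N m; "finger_gap": finger opening in m; "grasp_force": force on a finger pad.
Only numpy, scipy, OpenCV 4.12 (cv2) and the standard library are available. Lean on these libraries where they do the work, as an engineer would, in place of code of your own. Each camera call takes 0.05 s, during which the arm holds its last target. There are 200 camera calls.

## Working session

There is one attempt and no reset: what is moved stays moved. The work goes in short steps, Python scripts to look and compute and a shell command to move; the robot and the scene stay as the last step left them, time stands still between calls to the robot, and variables do not carry over. Pictures are saved under pics/ and viewed, at most 10 in all, crops included, and the job is handed in when it is done.

```bash
mkdir -p pics; ls; python3 - <<'E'
from bench import sensors, vision, ctrl
import cv2
o=sensors.get_obs(); print(o['t'],o['tcp_pos'],o['eef_rot'],o['finger_gap'],ctrl.grasp_offset)
for n in('top','side'):
    cv2.imwrite(f'pics/{n}0.png',vision.grab_frame(n)[:,:,::-1]); print(vision.get_calibration(n))
E
```

```text
pics
0.0 [ 0.15419492 -0.63087933  0.23018851] [[ 9.71383667e-01  2.37515138e-01 -5.75337453e-04]
 [ 2.37515810e-01 -9.71381828e-01  1.89313881e-03]
 [-1.09223221e-04 -1.97561586e-03 -9.99998043e-01]] 0.08526097296328507 0.0187
{'fx': 514.7545667562853, 'fy': 514.7545667562853, 'cx': 317.23351728258774, 'cy': 240.8067630340154, 'dist_coeffs': array([-0.14798135,  0.        ,  0.        ,  0.        ,  0.        ]), 'camera_from_world': array([[-0.02847215, -0.99893368,  0.03634332, -0.20545274],
       [-0.99490415,  0.02480178, -0.09772719,  0.45774166],
       [ 0.0967216 , -0.03894063, -0.99454943,  0.85884199],
       [ 0.        ,  0.        ,  0.        ,  1.        ]])}
{'fx': 448.2870622043852, 'fy': 448.2870622043852, 'cx': 324.3203509019182, 'cy': 240.14881783384754, 'dist_coeffs': array([-0.03936844,  0.        ,  0.        ,  0.        ,  0.        ]), 'camera_from_world': array([[-0.92132074, -0.38851525,  0.01496638,  0.34568057],
       [-0.20678453,  0.45704218, -0.86507376,  0.26520433],
       [ 0.32925408, -0.80010521, -0.50142138,  0.58173729],
       [ 0.        ,  0.        ,  0.        ,  1.        ]])}
```

View pics/top0.png

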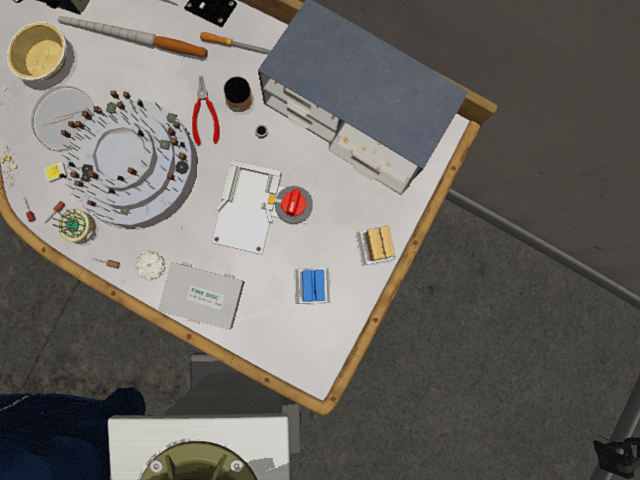

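View pics/side0.png

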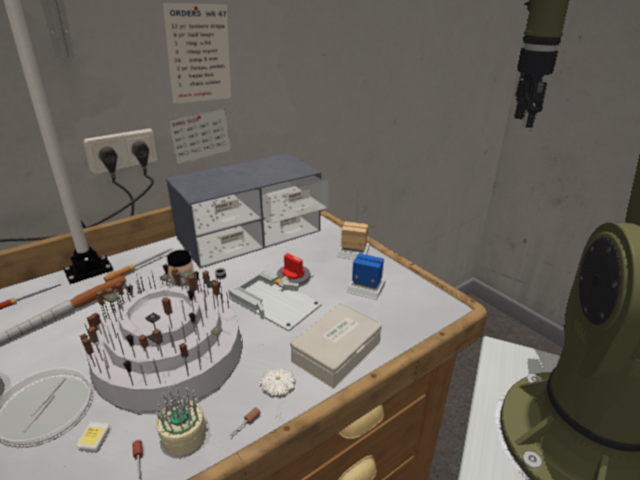

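The top view shows the mount plate at about (213–284, 162–252) with its open apron toward the robot. The red knob is at (293,203), the wood block at (380,243) and the blue block at (312,286). I'll measure these now.

```bash
cat > h.py <<'E'
import numpy as np, cv2
from bench import sensors, vision
def ray(n,px):
    c=vision.get_calibration(n); K=np.array([[c['fx'],0,c['cx']],[0,c['fy'],c['cy']],[0,0,1]])
    T=c['camera_from_world']; R=T[:3,:3]
    u=cv2.undistortPoints(np.array(px,float).reshape(-1,1,2),K,c['dist_coeffs']).reshape(-1,2)
    d=np.c_[u,np.ones(len(u))]@R
    return -R.T@T[:3,3], d
def plane(n,px,z):
    o,d=ray(n,px); return o+d*((z-o[2])/d[:,2])[:,None]
def two(p,q):
    o1,d1=ray('top',[p]);o2,d2=ray('side',[q]);d1=d1[0]/np.linalg.norm(d1);d2=d2[0]/np.linalg.norm(d2)
    s=np.linalg.lstsq(np.c_[d1,-d2],o2-o1,rcond=None)[0]; a=o1+s[0]*d1;b=o2+s[1]*d2
    return (a+b)/2,np.linalg.norm(a-b)
def proj(n,P):
    c=vision.get_calibration(n); K=np.array([[c['fx'],0,c['cx']],[0,c['fy'],c['cy']],[0,0,1]]);T=c['camera_from_world']
    return cv2.projectPoints(np.array(P,float).reshape(-1,1,3),cv2.Rodrigues(T[:3,:3])[0],T[:3,3],K,c['dist_coeffs'])[0].reshape(-1,2)
def mask(im,lo,hi,roi):
    h=cv2.cvtColor(im,cv2.COLOR_RGB2HSV); m=cv2.inRange(h,np.array(lo),np.array(hi)); z=np.zeros_like(m)
    x0,y0,x1,y1=roi; z[y0:y1,x0:x1]=m[y0:y1,x0:x1]; return z
def big(m):
    m=cv2.morphologyEx(m,cv2.MORPH_CLOSE,np.ones((3,3)))
    return max(cv2.findContours(m,cv2.RETR_EXTERNAL,cv2.CHAIN_APPROX_NONE)[0],key=cv2.contourArea)[:,0,:]
def rect(P):
    c,(w,h),a=cv2.minAreaRect((P[:,:2]*1000).astype(np.float32))
    if w<h: w,h,a=h,w,a+90
    return np.round(c,1),round(w,1),round(h,1),round((a+90)%180-90,1)
E
python3 - <<'E'
from h import *
t=cv2.imread('pics/top0.png')[:,:,::-1]
for nm,lo,hi,roi,z in[('wood',(10,60,120),(25,255,255),(355,215,398,268),.064),('blue',(100,120,60),(125,255,255),(290,260,335,310),.064),('red',(0,150,150),(8,255,255),(275,180,315,225),.05)]:
    c=big(mask(t,lo,hi,roi)); print(nm,cv2.boundingRect(c),rect(plane('top',c,z)))
cv2.imwrite('pics/mount.png',cv2.resize(t[145:265,195:325,::-1],None,fx=5,fy=5,interpolation=cv2.INTER_CUBIC)[:600])
cv2.imwrite('pics/wood.png',cv2.resize(t[215:275,345:405,::-1],None,fx=8,fy=8,interpolation=cv2.INTER_CUBIC))
E
```

```text
wood (368, 226, 27, 34) (array([ 443. , -321.2]), 52.4, 36.1, 9.8)
blue (302, 270, 22, 31) (array([ 376.2, -206.3]), 49.0, 34.4, -1.7)
red (281, 189, 25, 27) (array([ 514.3, -178.2]), 41.7, 40.9, -56.3)
```

View pics/mount.png

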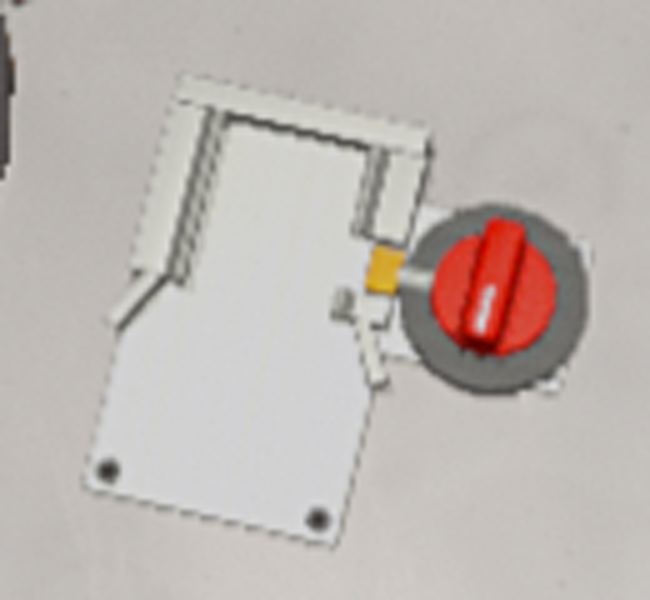

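View pics/wood.png

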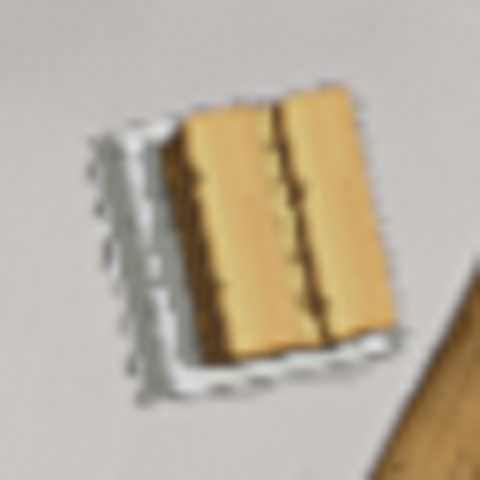

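The mount crop shows the apron corners at (85,487) and (335,547), and the bar of the knob from (492,350) to (507,220). The wood block is at +9.8° and its measured size fits. Next I compute the mount frame.

```bash
python3 - <<'E'
from h import *
t=cv2.imread('pics/top0.png')[:,:,::-1]
f=lambda L:np.array(L)/5+[195-.4,145-.4]
a=plane('top',f([(85,487),(335,547),(108,470),(318,519),(120,328),(378,392)]),.006)*1000
print('apron',a.round(1), 'width',np.linalg.norm(a[1]-a[0]))
d=a[0]-a[1]; print('ang from edge',np.degrees(np.arctan2(-d[0],d[1])));d=a[2]-a[3]; print('screws',np.degrees(np.arctan2(-d[0],d[1])))
d=a[4]-a[0];print('left side',np.degrees(np.arctan2(d[1],d[0])));d=a[5]-a[1];print('right',np.degrees(np.arctan2(d[1],d[0])))
b=plane('top',f([(505,222),(480,345)]),.05)*1000; d=b[0]-b[1]; print('bar',b.round(1),b.mean(0),np.linalg.norm(d),np.degrees(np.arctan2(d[1],d[0])))
for z in (.022,.028): 
    s=plane('top',f([(180,78),(430,130)]),z)*1000; d=s[0]-s[1];print(z,s,np.degrees(np.arctan2(-d[0],d[1])),np.linalg.norm(d))
g=(a[2]+a[3])/2; e=(a[0]+a[1])/2
for th in (-10,-12,-14):
    r=np.radians(th); X=np.array([np.cos(r),np.sin(r)]);Y=np.array([-X[1],X[0]])
    o1=e[:2]+78*X; o2=b.mean(0)[:2]-20*X+80*Y
    print(th,'from apron',o1,'from knob',o2)
for nm,lo,hi,z in(('y',(18,140,120),(30,255,255),.02),):
    c=big(mask(t,lo,hi,(262,190,282,208))); print(nm,rect(plane('top',c,z)))
E
```

```text
apron [[ 456.6  -32.8    6. ]
 [ 433.3 -120.3    6. ]
 [ 462.4  -40.9    6. ]
 [ 443.3 -114.5    6. ]
 [ 512.7  -45.6    6. ]
 [ 487.6 -136.4    6. ]] width 90.59875701786929
ang from edge -14.89640115699978
screws -14.55141816695311
left side -12.85232430761585
right -16.51955786118439
bar [[ 538.6 -182.6   50. ]
 [ 496.8 -173.2   50. ]] [ 517.7025688  -177.91910072   50.        ] 42.866700832089904 -12.637876237563967
0.022 [[ 598.59619437  -69.4998314    22.        ]
 [ 577.68092818 -157.06633136   22.        ]] -13.43342021780958 90.02966331179888
0.028 [[ 597.0214624   -70.27084728   28.        ]
 [ 576.24809701 -157.2432474    28.        ]] -13.433420217809585 89.41885199616256
-10 from apron [521.74377568 -90.07618058] from knob [511.89826795 -95.66151692]
-12 from apron [521.2242838  -92.74873461] from knob [514.77255205 -95.50905884]
-14 from apron [520.61183759 -95.40153058] from knob [517.65040592 -95.4570047 ]
y (array([ 527.6, -140.3]), 14.6, 10.6, -14.8)
```

```bash
python3 -m crank '[[-1,[0.044,-0.029,0],0],[-1,[0.044,-0.029,0],0],[-1,[0.044,-0.029,0],0],[-1,[0.044,-0.029,0],0],[-1,[0.044,-0.029,0],0],[-1,[0.044,-0.029,0],0],[-1,[0.044,-0.029,0],0],[-1,[0.044,-0.029,0.03],0],[-1,[0,0,0.03],0.068],[-1,[0,0,0.03],0]]' 40
cat > st.py <<'E'
# tool shift needed to bring the TCP to target (mm) with tool-x yaw (deg)
import sys; from h import *
o=sensors.get_obs(); R=np.array(o['eef_rot']);p=np.array(o['tcp_pos'])
yaw=np.degrees(np.arctan2(R[1,0],R[0,0])); print('t',o['t'],'p',(p*1000).round(1),'yaw',yaw.round(2),'gap',o['finger_gap'],'F',np.round(o['wrist_force'],1))
if len(sys.argv)>1:
    x,y,z,a=map(float,sys.argv[1:]); print('shift mm',(R.T@(np.array([x,y,z])-p*1000)).round(1),'turn',round(np.radians(yaw-a),3))
E
python3 st.py 443 -321.2 22 9.8
```

```text
t: 1.35
tcp_pos: [0.4415, -0.3215, 0.1401]
eef_rot: [[0.985, 0.173, -0.0], [0.173, -0.985, 0.0], [-0.0, -0.0, -1.0]]
wrist_force: [-0.7, 0.0, -0.2]
finger_gap: 0.0854
grasp_force: 0.0
t 1.35 p [ 441.5 -321.5  140.1] yaw 9.93 gap 0.08542167762442657 F [-0.7  0.  -0.2]
shift mm [  1.6   0.  118.1] turn 0.002
```

```bash
python3 -m crank '[[-1,[0.001,0,0.035],0],[-1,[0,0,0.035],0],[-1,[0,0,0.030],0],[-1,[0,0,0.018],0],[-1,[0,0,0],0],[1,[0,0,0],0],[1,[0,0,0],0],[1,[0,0,0],0],[1,[0,0,0],0],[1,[0,0,0],0]]' 40; python3 st.py
```

```text
t: 2.6
tcp_pos: [0.443, -0.3231, 0.0245]
eef_rot: [[0.985, 0.171, 0.002], [0.171, -0.985, -0.002], [0.001, 0.002, -1.0]]
wrist_force: [-1.0, -0.6, 5.9]
finger_gap: 0.0357
grasp_force: 41.4
t 2.6 p [ 443.  -323.1   24.5] yaw 9.83 gap 0.03566413287803476 F [-1.  -0.6  5.9]
```

```bash
python3 -m crank '[[1,[0,0,-0.02],0],[1,[0,0,-0.035],0],[1,[0,0,-0.035],0],[1,[0,0,0],0.14],[1,[0,0,0],0.14],[1,[0,0,0],0.14],[1,[-0.008,-0.045,0],0],[1,[-0.008,-0.045,0],0],[1,[-0.008,-0.045,0],0],[1,[-0.008,-0.045,0],0]]'; python3 st.py 467.2 -82.3 31 -14.2
```

```text
t: 3.85
tcp_pos: [0.4544, -0.1382, 0.1124]
eef_rot: [[0.969, -0.246, -0.002], [-0.246, -0.969, 0.001], [-0.002, -0.0, -1.0]]
wrist_force: [1.4, -0.1, -3.2]
finger_gap: 0.0359
grasp_force: 41.0
t 3.85 p [ 454.4 -138.2  112.4] yaw -14.22 gap 0.0358649613053099 F [ 1.4 -0.1 -3.2]
shift mm [ -1.2 -57.3  81.4] turn -0.0
```

```bash
python3 - <<'E'
from h import *
s=vision.grab_frame('side');t=vision.grab_frame('top')
im=np.hstack([cv2.resize(t[130:280,190:340],(400,400)),cv2.resize(s[180:330,200:400],(400,300)).copy() if 0 else cv2.resize(s[180:330,220:370],(400,400))])
cv2.imwrite('pics/carry.png',im[:,:,::-1])
E
```

```text
(no output)
```

View pics/carry.png

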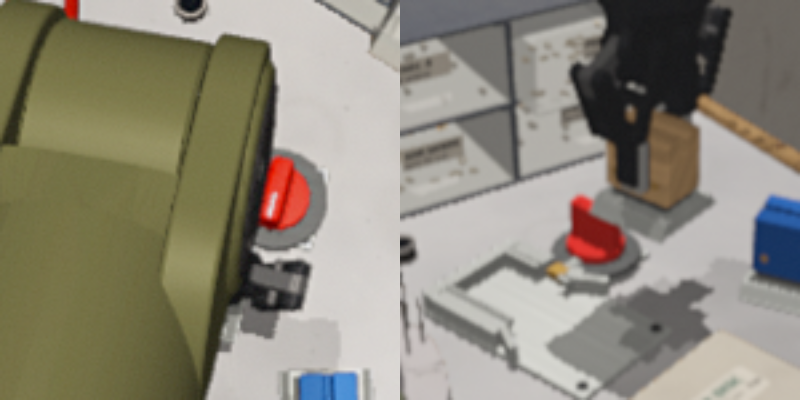

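The carriage hangs level in the gripper, clear of the knob and the blue block. Next I move over the apron and lower it.

```bash
python3 -m crank '[[1,[-0.0005,-0.03,0],0],[1,[-0.0005,-0.027,0],0],[1,[0,0,0.025],0],[1,[0,0,0.025],0],[1,[0,0,0.015],0],[1,[0,0,0.008],0],[1,[0,0,0.004],0],[1,[0,0,0.002],0],[1,[0,0,0],0],[1,[0,0,0],0]]'; python3 st.py 467.2 -82.3 31 -14.2
python3 - <<'E'
from h import *
s=vision.grab_frame('side')
cv2.imwrite('pics/apron.png',cv2.resize(s[210:340,220:350],(600,600),interpolation=cv2.INTER_CUBIC)[:,:,::-1])
E
```

```text
t: 5.2
tcp_pos: [0.4688, -0.0846, 0.0347]
eef_rot: [[0.969, -0.246, 0.001], [-0.246, -0.969, -0.0], [0.001, 0.0, -1.0]]
wrist_force: [-0.8, 0.7, -2.1]
finger_gap: 0.0355
grasp_force: 41.3
t 5.2 p [468.8 -84.6  34.7] yaw -14.22 gap 0.03554872596564839 F [-0.8  0.7 -2.1]
shift mm [-2.1 -1.8  3.7] turn -0.0
```

View pics/apron.png

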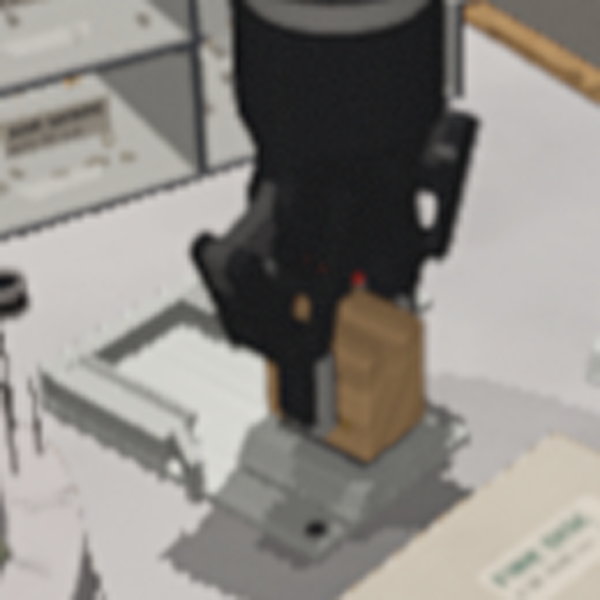

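```bash
python3 -m crank '[[1,[0,-0.002,0.001],0],[1,[0,0,0.002],0],[1,[0,0,0],0],[1,[0.004,0,0],0],[1,[0.004,0,0],0],[1,[0.004,0,0],0],[1,[0.004,0,0],0],[1,[0.004,0,0],0],[1,[0,0,0],0],[1,[0,0,0],0]]'; python3 st.py 550.5 -103.4 31 -14.2
```

```text
t: 6.5
tcp_pos: [0.4881, -0.0874, 0.0312]
eef_rot: [[0.969, -0.246, -0.0], [-0.246, -0.969, 0.0], [-0.0, 0.0, -1.0]]
wrist_force: [-0.4, 1.0, -2.7]
finger_gap: 0.0356
grasp_force: 41.3
t 6.5 p [488.1 -87.4  31.2] yaw -14.22 gap 0.03557642187424226 F [-0.4  1.  -2.7]
shift mm [64.4  0.2  0.2] turn -0.0
```

```bash
python3 -m crank '[[1,[0.004,0,0],0],[1,[0.004,0,0],0],[1,[0.004,0,0],0],[1,[0.004,0,0],0],[1,[0.004,0,0],0],[1,[0.004,0,0],0],[1,[0.004,0,0],0],[1,[0.004,0,0],0],[1,[0,0,0],0],[1,[0,0,0],0]]'; python3 st.py 550.5 -103.4 31 -14.2
```

```text
t: 7.75
tcp_pos: [0.5196, -0.0956, 0.0314]
eef_rot: [[0.969, -0.246, 0.001], [-0.246, -0.969, -0.0], [0.001, 0.0, -1.0]]
wrist_force: [0.4, -1.3, -3.6]
finger_gap: 0.0356
grasp_force: 41.1
t 7.75 p [519.6 -95.6  31.4] yaw -14.23 gap 0.035574404569146435 F [ 0.4 -1.3 -3.6]
shift mm [31.9 -0.1  0.4] turn -0.001
```

Free sliding at mount x ≈ 0. I continue to the stop and push slightly past it.

```bash
python3 -m crank '[[1,[0.005,0,0],0],[1,[0.005,0,0],0],[1,[0.005,0,0],0],[1,[0.005,0,0],0],[1,[0.004,0,0],0],[1,[0.003,0,0],0],[1,[0.003,0,0],0],[1,[0.002,0,0],0],[1,[0.002,0,0],0],[1,[0,0,0],0]]'; python3 st.py 550.5 -103.4 31 -14.2
```

```text
t: 9.0
tcp_pos: [0.5512, -0.1035, 0.0311]
eef_rot: [[0.969, -0.246, -0.003], [-0.246, -0.969, 0.0], [-0.003, 0.0, -1.0]]
wrist_force: [-5.7, -1.1, -2.9]
finger_gap: 0.0356
grasp_force: 41.4
t 9.0 p [ 551.2 -103.5   31.1] yaw -14.24 gap 0.035553864880311224 F [-5.7 -1.1 -2.9]
shift mm [-0.7  0.   0.1] turn -0.001
```

The stop is felt (−5.7 N) exactly where the estimate puts home. I push a touch more, release partway and lift.

```bash
python3 -m crank '[[1,[0.002,0,0],0],[1,[0,0,0],0],[-0.3,[-0.002,0,0],0],[-0.3,[0,0,0],0],[-0.3,[0,0,0],0],[-0.3,[0,0,0],0],[-0.3,[0,0,-0.025],0],[-0.3,[0,0,-0.04],0],[-0.3,[0,0,-0.04],0],[-0.3,[0,0,0],0]]'; python3 st.py 517.7 -178 24 -14.2
python3 - <<'E'
from h import *
s=vision.grab_frame('side')
cv2.imwrite('pics/home.png',cv2.resize(s[210:340,220:350],(600,600),interpolation=cv2.INTER_CUBIC)[:,:,::-1])
E
```

```text
t: 10.25
tcp_pos: [0.555, -0.1039, 0.1401]
eef_rot: [[0.969, -0.246, 0.007], [-0.246, -0.969, -0.002], [0.007, 0.0, -1.0]]
wrist_force: [-0.3, 0.1, -0.3]
finger_gap: 0.0557
grasp_force: 0.0
t 10.25 p [ 555.  -103.9  140.1] yaw -14.22 gap 0.0556832734606514 F [-0.3  0.1 -0.3]
shift mm [-18.8  81.  116. ] turn -0.0
```

View pics/home.png

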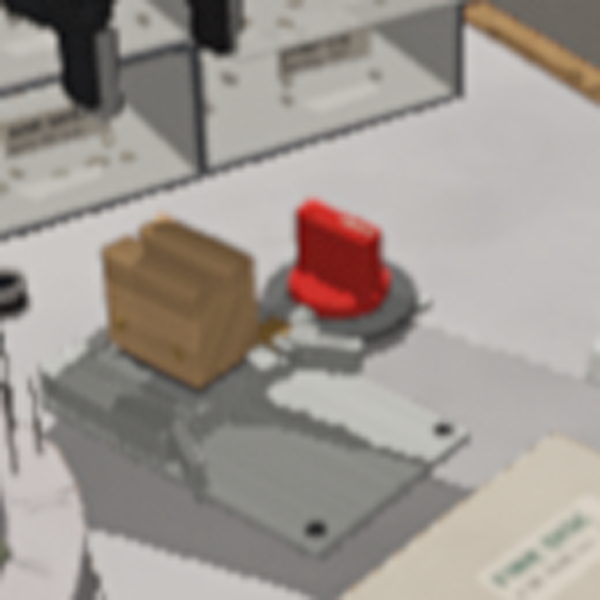

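The carriage sits home in the mount and the knob bar still reads loose. Next is the knob.

```bash
python3 -m crank '[[-0.2,[-0.009,0.03,0],0],[-0.2,[-0.008,0.03,0],0],[-0.2,[0,0.021,0],0],[-0.2,[0,0,0.03],0],[-0.2,[0,0,0.02],0],[-0.2,[0,0,0],0],[-0.2,[0,0,0],0],[-0.2,[0,0,0],0],[-0.2,[0,0,0],0],[-0.2,[0,0,0],0]]' 60; python3 st.py 518.5 -178 27 -14.2; python3 -c "
from bench import sensors;print(sensors.get_obs()['q'])"
```

```text
t: 11.55
tcp_pos: [0.5161, -0.1781, 0.0867]
eef_rot: [[0.969, -0.246, 0.001], [-0.246, -0.969, -0.0], [0.001, 0.0, -1.0]]
wrist_force: [-0.2, 0.2, 0.3]
finger_gap: 0.0514
grasp_force: 0.0
t 11.55 p [ 516.1 -178.1   86.7] yaw -14.22 gap 0.05136323045820244 F [-0.2  0.2  0.3]
shift mm [ 2.2 -0.7 59.7] turn -0.0
[ 0.67891649  0.25148983 -0.44422602  1.8657747   0.12391568  1.05043413
 -1.63373555]
```

Joint 7 would leave its range on the clockwise turn, so I make a half turn the other way first; the grasp is the same.

```bash
python3 -m crank '[[-0.2,[0.002,-0.0007,0],0],[-0.2,[0,0,0],-0.18],[-0.2,[0,0,0],-0.18],[-0.2,[0,0,0],-0.18],[-0.2,[0,0,0],-0.18],[-0.2,[0,0,0],-0.18],[-0.2,[0,0,0],-0.18],[-0.2,[0,0,0],-0.18],[-0.2,[0,0,0],-0.18],[-0.2,[0,0,0],-0.18]]' >/dev/null; python3 -m crank '[[-0.2,[0,0,0],-0.18],[-0.2,[0,0,0],-0.18],[-0.2,[0,0,0],-0.18],[-0.2,[0,0,0],-0.18],[-0.2,[0,0,0],-0.18],[-0.2,[0,0,0],-0.18],[-0.2,[0,0,0],-0.18],[-0.2,[0,0,0],-0.18],[-0.2,[0,0,0],-0.08],[-0.2,[0,0,0],0]]'; python3 st.py 518.5 -178 27 165.8; python3 -c "
from bench import sensors;print(sensors.get_obs()['q'])"
```

```text
t: 14.05
tcp_pos: [0.5181, -0.1779, 0.0863]
eef_rot: [[-0.969, 0.248, 0.0], [0.248, 0.969, 0.0], [-0.0, 0.0, -1.0]]
wrist_force: [0.1, -0.5, -0.4]
finger_gap: 0.0514
grasp_force: 0.0
t 14.05 p [ 518.1 -177.9   86.3] yaw 165.62 gap 0.051366690846076854 F [ 0.1 -0.5 -0.4]
shift mm [-0.4  0.  59.3] turn -0.003
[ 1.07273618  0.36214837 -0.91911826  1.84890763  0.32330692  1.08886708
  1.35199451]
```

```bash
python3 -m crank '[[-0.2,[0,0,0.025],0],[-0.2,[0,0,0.022],0],[-0.2,[0,0,0.012],0],[-0.2,[0,0,0],0],[1,[0,0,0],0],[1,[0,0,0],0],[1,[0,0,0],0],[1,[0,0,0],0],[1,[0,0,0],0],[1,[0,0,0],0]]' 60; python3 st.py 518.5 -178 27 165.8
```

```text
t: 15.3
tcp_pos: [0.5184, -0.1793, 0.0284]
eef_rot: [[-0.969, 0.248, 0.001], [0.248, 0.969, -0.002], [-0.001, -0.002, -1.0]]
wrist_force: [-2.3, -3.5, 6.0]
finger_gap: 0.0126
grasp_force: 60.9
t 15.3 p [ 518.4 -179.3   28.4] yaw 165.63 gap 0.012589498338785208 F [-2.3 -3.5  6. ]
shift mm [0.3 1.3 1.4] turn -0.003
```

```bash
python3 -m crank '[[1,[0,0,0],0.14],[1,[0,0,0],0.14],[1,[0,0,0],0.14],[1,[0,0,0],0.14],[1,[0,0,0],0.14],[1,[0,0,0],0.14],[1,[0,0,0],0.14],[1,[0,0,0],0.14],[1,[0,0,0],0.1],[1,[0,0,0],0]]'; python3 st.py; python3 -c "
from bench import sensors;o=sensors.get_obs();print(o['q'],o['torque'])"
```

```text
t: 16.55
tcp_pos: [0.5197, -0.1783, 0.0284]
eef_rot: [[-0.102, 0.995, 0.004], [0.995, 0.102, -0.001], [-0.002, 0.003, -1.0]]
wrist_force: [2.6, -2.2, 3.7]
finger_gap: 0.0129
grasp_force: 60.5
t 16.55 p [ 519.7 -178.3   28.4] yaw 95.85 gap 0.012936229330256208 F [ 2.6 -2.2  3.7]
[ 0.83539627  0.37063108 -0.63828367  1.89779216  0.26836471  0.95461542
  0.17577207] [-0.44226863 -0.54884583 -0.01522492]
```

Turned 1.22 rad and the knob is following. I go on to the stop, then release and lift.

```bash
python3 -m crank '[[1,[0,0,0],0.08],[1,[0,0,0],0.08],[1,[0,0,0],0.03],[1,[0,0,0],0],[1,[0,0,0],0],[-0.2,[0,0,0],0],[-0.2,[0,0,0],0],[-0.2,[0,0,0],0],[-0.2,[0,0,0],0],[-0.2,[0,0,-0.02],0]]'; python3 st.py; python3 -m crank '[[-0.2,[0,0,-0.03],0],[-0.2,[0,0,-0.04],0],[-0.2,[0,0,-0.04],0],[-0.2,[0,0,-0.03],0],[-0.2,[0,0.04,0],0],[-0.2,[0,0,0],0],[-0.2,[-0.05,0,0],0],[-0.2,[-0.05,0,0],0],[-0.2,[-0.05,0,0],0],[-0.2,[0,0,0],0]]'
python3 - <<'E'
from h import *
s=vision.grab_frame('side');t=vision.grab_frame('top')
r=lambda a:cv2.resize(a,(400,400),interpolation=cv2.INTER_CUBIC)
cv2.imwrite('pics/tight.png',np.hstack([r(t[150:300,200:350]),r(s[205:335,240:370])])[:,:,::-1])
E
```

```text
t: 17.8
tcp_pos: [0.5165, -0.1772, 0.0465]
eef_rot: [[0.089, 0.996, -0.004], [0.996, -0.089, 0.002], [0.001, -0.004, -1.0]]
wrist_force: [0.1, -0.7, -1.2]
finger_gap: 0.051
grasp_force: 0.0
t 17.8 p [ 516.5 -177.2   46.5] yaw 84.92 gap 0.050972819324840504 F [ 0.1 -0.7 -1.2]
t: 19.05
tcp_pos: [0.5415, -0.3366, 0.1873]
eef_rot: [[0.097, 0.995, -0.002], [0.995, -0.097, -0.002], [-0.002, -0.002, -1.0]]
wrist_force: [0.3, 1.5, 0.3]
finger_gap: 0.0512
grasp_force: 0.0
```

View pics/tight.png

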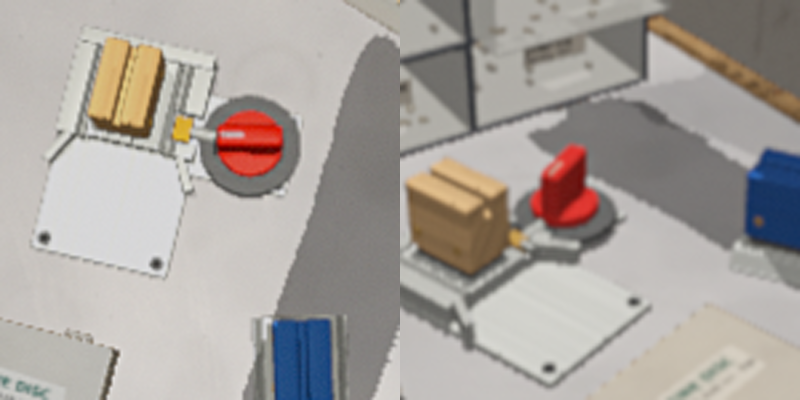

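The bar now lies level in the image at about (250,137), roughly 80° from its start, so the clamp is tight. The block looks seated. One quick numeric check before handing in.

```bash
python3 - <<'E'
from h import *
t=vision.grab_frame('top')
c=big(mask(t,(10,60,120),(25,255,255),(225,155,263,206))); r=rect(plane('top',c,.070)); print(r)
a=np.radians(-14.2);d=r[0]-[519.5,-95.5]; print('mount xy',d@[np.cos(a),np.sin(a)],d@[-np.sin(a),np.cos(a)])
c=big(mask(t,(100,120,60),(125,255,255),(290,260,335,310)));print(rect(plane('top',c,.064)))
E
```

```text
(array([ 549.4, -103.2]), 53.6, 40.4, -14.7)
mount xy 30.87528283313141 -0.1300383564163812
(array([ 376.1, -207.1]), 49.9, 34.5, 0.4)
```

```bash
python3 -c "
from bench import workorder;print(workorder.hand_in())"
```

```text
the job is handed in; nothing more can be done
None
```

I handed the job in at about 19 s of the 54 s; hand-in returned no verdict. The wood carriage measured within about 1 mm of home (mount x 31 mm, y 0), the clamp knob was turned to about 1.4 rad and released, and the blue carriage is where it started.

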